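# Pack the conservator's kit tray

### The job

Pack the kit tray: put each of the three round-based steel weights upright in the bay of its size (large in large, medium in medium, small in small) and lay the burnisher flat in the long trough, either way round. Set each thing down rather than dropping it, and leave the two square-based weights standing where they are.

Things in the scene. Friction and masses are not known exactly. Their poses are not given: they have to be found in the camera images.
- round_large: large round pressing weight, plain steel, about 450 g: an upright disc 54 mm in diameter and 26 mm high, with a coaxial knob on top (20 mm in diameter, from 32 mm up to 58 mm, on a 12 mm neck). Origin: centre of its underside, z up. Stands upright on the bench at the start.
- round_medium: medium round pressing weight, plain steel, about 240 g: an upright disc 40 mm in diameter and 24 mm high, with a coaxial knob on top (18 mm in diameter, from 30 mm up to 54 mm, on a 12 mm neck). Origin: centre of its underside, z up. Stands upright on the bench at the start.
- round_small: small round pressing weight, plain steel, about 110 g: an upright disc 28 mm in diameter and 22 mm high, with a coaxial knob on top (16 mm in diameter, from 28 mm up to 50 mm, on a 12 mm neck). Origin: centre of its underside, z up. Stands upright on the bench at the start.
- bay_large: large bay: grey foam block 86 x 86 x 17 mm with a square white-floored pocket 78 x 78 mm, 13 mm deep. Origin: centre of its underside, 3 mm above the bench; pocket floor 4 mm above it. x, y along the sides. Fixed, in a grey tray (284 x 164 mm, walls 20 mm high); the three bays stand in a row 88 mm apart, in any order.
- bay_medium: medium bay: grey foam block 86 x 86 x 17 mm with a square white-floored pocket 64 x 64 mm, 13 mm deep. Origin: centre of its underside, 3 mm above the bench; pocket floor 4 mm above it. x, y along the sides. Fixed, in a grey tray (284 x 164 mm, walls 20 mm high); the three bays stand in a row 88 mm apart, in any order.
- bay_small: small bay: grey foam block 86 x 86 x 17 mm with a square white-floored pocket 52 x 52 mm, 13 mm deep. Origin: centre of its underside, 3 mm above the bench; pocket floor 4 mm above it. x, y along the sides. Fixed, in a grey tray (284 x 164 mm, walls 20 mm high); the three bays stand in a row 88 mm apart, in any order.
- burnisher: burnisher lying on the bench, 150 mm long, 60 g: wooden handle 100 long x 20 wide x 18 mm high, then a brass ferrule and a short blunt pale stone tip. Origin: middle of its length, on the underside; x towards the stone tip, z up. Handle from x = -75 to +25 mm; centre of mass within 10 mm of the origin.
- trough: long trough for the burnisher, in the same tray: grey foam strip 262 x 56 x 17 mm with a white-floored slot 174 x 44 mm, 8 mm deep. Origin: centre of its underside, 3 mm above the bench; slot floor 9 mm above it. x along the slot. Fixed; its centre line is 81 mm from that of the row of bays.
- square_large: look-alike that stays: a steel weight with a square base 48 x 48 x 26 mm and the same sort of round knob on top (20 mm in diameter, up to 58 mm). Origin: centre of its underside, z up. Stands loose on the bench.
- square_small: look-alike that stays: a steel weight with a square base 36 x 36 x 24 mm and the same sort of round knob on top (18 mm in diameter, up to 54 mm). Origin: centre of its underside, z up. Stands loose on the bench.
Things that resemble listed ones, but are neither listed nor needed, are in the scene too. What is shaped like the round_medium but brown or green is not meant.

How it is judged:
By the outcome, as a careful person would: the job done as asked, in the order asked, and still so for the second after the job is handed in, with the robot touching nothing.
It also fails if it takes over 99 s, if anything falls off the work surface, if the arm or the gripper's body presses on something with over 40 N, if the wrist force passes 120 N, or if a joint passes its speed limit or range.

### The arm

A 7-joint arm with a two-finger parallel gripper is mounted at the origin on the work surface. World frame = base frame: x ahead of the robot, y to its left, z up, the work surface at z = 0. Lengths are in m, angles in degrees, forces in N, time in s.
With the tool pointing down it reaches from about 0.425 to 0.8 m from the base axis. Payload 8.3 kg.
Tool frame: the origin (TCP) lies between the finger pads; the fingertips stand 25 mm ahead of it and the grasp point (between the pads) lies 6 mm ahead of it (ctrl.tips_ahead is the distance from the TCP to the fingertips, in m); z points along the fingers, y is the direction in which the jaws open and shut (so a half turn about z gives the same grasp; the last joint's range is limited). The gripper opens to 85 mm and grips with 20 to 120 N. Pads are 22 mm wide; open, the fingers measure 114 mm over their backs; the gripper's body (76 mm by 85 mm) begins 54 mm behind the grasp point. The pads swing forward as they close: fully open they stand 13 mm farther back than shut.
Start: joints at [71.912, 21.967, 0.94, 78.501, -0.361, 79.538, -2.664], TCP at [0.156, -0.605, 0.256] pointing down, gripper open.
Joint ranges: [-169.22, 169.22], [-14.56, 117.87], [-87.37, 89.26], [10.42, 133.3], [-82.24, 262.24], [0.94, 117.77], [-172.7, 172.7]. Speed limits (degrees/s): [136.94, 136.94, 172.46, 172.46, 180, 180, 180].

### API

Orientations are given as a 3x3 rotation matrix whose columns are the frame's x, y, z axes.
In Python, from workcell import ctrl gives the robot as it stands. Calls block until the motion is done:
- ctrl.goto(position, orientation): joint-space move of the TCP to a pose.
- ctrl.movel(position, vel=0.15, orientation=None): straight line of the TCP; orientation=None keeps the orientation; vel is the mean speed in m/s.
- ctrl.move_j(angles): joint-space move.
- ctrl.command_gripper(opening): finger opening in m; the grip force is fixed at half the most; returns when the fingers have stopped.
- ctrl.wait(seconds).
- ctrl.ik(position, orientation): joint angles nearest the present ones, or None.
- ctrl.state(): the state.
- ctrl.read_camera(name): name is "scene" or "top" or "wrist"; returns (picture, depth): 480x640x3 uint8, red, green, blue; 480x640 float32, m along the optical axis (not along the pixel's ray), 0 where there is no reading.
- ctrl.calibration(name): a dict with "fx", "fy", "cx", "cy" (pixels), "camera_from_world" (4x4, takes a point from world to camera coordinates); the wrist camera has in their place "T_tool_cam" (4x4, takes a point from camera to tool coordinates, whose origin is the TCP and whose axes are the flange's). Camera axes: x right, y up, looking along -z (the intrinsics and any distortion apply to the point x, -y, -z); pixel columns grow to the right and rows downward; lengths in m; the calibration is good to about 2 mm. A picture is of the moment at which its call begins: read the wrist's pose just before it. calibration takes no time and is no camera call.
A pose or a line that the arm cannot do raises ctrl.Unreachable and nothing moves.
- ctrl.finish_job(): hands the job in, once; it reports no verdict.
Trained networks look in the newest picture that a camera, given by its name, has taken for a name from the list of things; names that differ only in an ending like _2 or _b are one class to them, and where a whole thing is asked for, a point or a joint stands for the part that bears it (a point fixed in the world has none). Each returns a list of dicts, best first, with "conf" (0 to 1); they miss things now and then, are a little off and sometimes report something else, mostly with a low value. They report only what shows in the picture. A call takes as long as a camera call. They do not tell look-alikes from the thing itself.
- ctrl.recognise(camera, target): "location" ([column, row] in pixels, amid what is visible of it).
- ctrl.landmark_of(camera, target): "location" ([column, row] in pixels: a listed point, or the origin of a listed thing).
The state is a dict: "t": time; "joint_pos": joint angles; "joint_velocities": joint speeds; "joint_torque": joint torques, N m; "tcp_pos": TCP position; "orientation": TCP orientation; "ft_force": force on the tool from outside, world axes, zero at the start; "moment": the same for the moment, N m; "width": finger opening in m.
Only numpy, scipy, OpenCV 4.12 (cv2) and the standard library are available. Lean on these libraries where they do the work, as an engineer would, in place of code of your own. Each camera call takes 0.05 s, during which the arm holds its last target. There are 200 camera calls.

## Working session

There is one attempt and no reset: what is moved stays moved. The work goes in short steps, each a Python script; the robot and the scene stay as the last script left them, time stands still between calls to the robot, and variables do not carry over. Pictures are saved under pics/ and viewed, about 12 in all and at most 16, crops included, and the job is handed in when it is done.

```bash
ls; mkdir -p pics; python3 - <<'E'
from workcell import ctrl
import cv2, numpy as np
for n in ["top","scene"]:
    p,d=ctrl.read_camera(n); cv2.imwrite(f"pics/{n}0.png",p[:,:,::-1]); np.save(f"pics/{n}0.npy",d)
    c=ctrl.calibration(n); print(n,{k:(np.round(v,4).tolist() if hasattr(v,'shape') else v) for k,v in c.items()})
c=ctrl.calibration("wrist");print({k:np.round(v,4).tolist() if k=="T_tool_cam" else v for k,v in c.items()})
s=ctrl.state();print(s["t"],s["width"],s["orientation"],ctrl.tips_ahead)
E
```

```text
pics
top {'fx': 590.8046916391029, 'fy': 590.8046916391029, 'cx': 312.65964665434234, 'cy': 235.30285624738585, 'camera_from_world': [[-0.0227, -0.9997, 0.0107, 0.0016], [0.9963, -0.0218, 0.0836, -0.5095], [-0.0834, 0.0125, 0.9964, -1.2271], [0.0, 0.0, 0.0, 1.0]]}
scene {'fx': 460.85507091867044, 'fy': 460.85507091867044, 'cx': 316.7528611122641, 'cy': 239.86284633891134, 'camera_from_world': [[0.0184, 0.9998, -0.0125, 0.0166], [-0.7032, 0.0218, 0.7107, 0.344], [0.7108, -0.0043, 0.7034, -1.1195], [0.0, 0.0, 0.0, 1.0]]}
{'fx': 337.38426017841107, 'fy': 337.38426017841107, 'cx': 321.11214263209376, 'cy': 243.3833673666256, 'T_tool_cam': [[-0.0001, 0.9448, 0.3275, 0.0853], [1.0, -0.0003, 0.0011, -0.0011], [0.0011, 0.3275, -0.9448, -0.1177], [0.0, 0.0, 0.0, 1.0]]}
0.1 0.08567217803593538 [[ 9.68204758e-01  2.50158564e-01 -4.88622332e-04]
 [ 2.50159036e-01 -9.68203310e-01  1.67533018e-03]
 [-5.39875670e-05 -1.74429594e-03 -9.99998477e-01]] 0.025
```

View pics/top0.png

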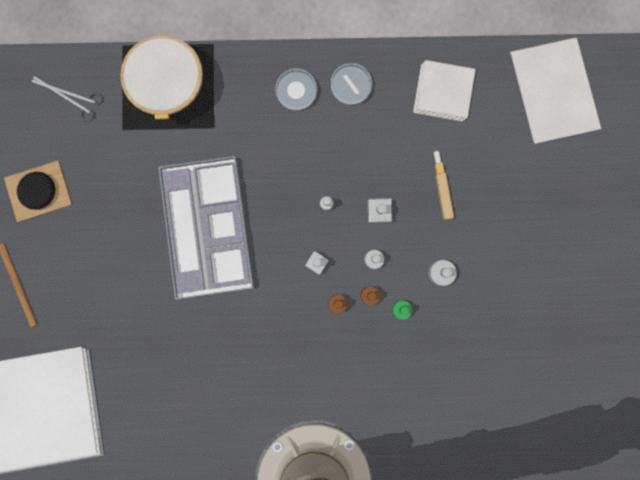

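View pics/scene0.png

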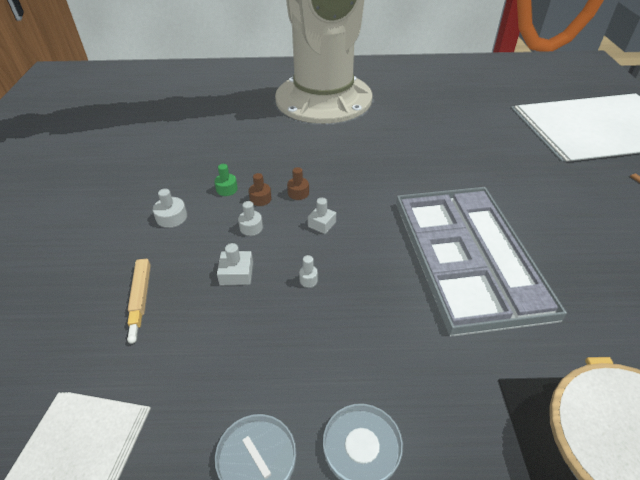

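Top view, candidates for the weights:
- **Round steel:** large (443,272), medium (375,259), small (327,203).
- **Look-alikes that stay:** squares at (380,210) and (317,262), browns at (338,303) and (371,296), green at (403,310).
- **Burnisher:** (445,190), with its stone tip up at (437,155). The brown stick at (17,285) is not it.
- **Bays:** large (218,184), small (222,225), medium (229,265). The trough is at (185,232).

Next I measure these from the depth image.

```bash
cat > h.py <<'E'
import numpy as np, cv2
from workcell import ctrl
def cloud(cam, d, T=None):
    "world point per pixel; T = world_from_camera"
    c=ctrl.calibration(cam)
    if T is None: T=np.linalg.inv(c["camera_from_world"])
    v,u=np.mgrid[:480,:640]
    P=np.stack([(u-c["cx"])/c["fx"]*d,-(v-c["cy"])/c["fy"]*d,-d],-1)
    return P@T[:3,:3].T+T[:3,3]
def ray(cam,uv,z,T=None):
    c=ctrl.calibration(cam)
    if T is None: T=np.linalg.inv(c["camera_from_world"])
    r=T[:3,:3]@np.array([(uv[0]-c["cx"])/c["fx"],-(uv[1]-c["cy"])/c["fy"],-1])
    return T[:3,3]+r*(z-T[2,3])/r[2]
E
python3 - <<'E'
from h import *
d=np.load("pics/top0.npy"); im=cv2.imread("pics/top0.png"); W=cloud("top",d)
print("table z",np.median(W[330:380,300:500,2]))
for n,(u,v),h in [("L",(443,272),58),("M",(375,259),54),("S",(327,203),50),("sqL",(380,210),58),("sqS",(317,262),54),("br1",(338,303),54),("br2",(371,296),54),("gr",(403,310),54)]:
    w=W[v-18:v+18,u-18:u+18].reshape(-1,3)
    k=w[w[:,2]>h/1000-.012]; b=w[(w[:,2]>.012)&(w[:,2]<.03)]
    print(n,"knob",k.mean(0).round(4),len(k),k[:,2].max().round(4),"base",((b.min(0)+b.max(0))/2).round(4),np.ptp(b,0).round(3))
# white floors
g=((im.min(2)>170)).astype(np.uint8); g[:, :160]=0; g[:,256:]=0; g[:155]=0; g[300:]=0
n,l,st,ce=cv2.connectedComponentsWithStats(g)
for i in range(1,n):
    if st[i,4]<150: continue
    ys,xs=np.where(l==i); r=cv2.minAreaRect(np.c_[xs,ys].astype(np.float32))
    z=np.median(W[ys,xs,2]); q=np.array([ray("top",p,.009)[:2] for p in cv2.boxPoints(r)])
    print("floor",np.round(r[0],1),"z",z.round(4),"ctr",q.mean(0).round(4),"sides",np.linalg.norm(q[1]-q[0]).round(3),np.linalg.norm(q[2]-q[1]).round(3),"dir",np.degrees(np.arctan2(*(q[1]-q[0])[::-1])).round(1))
# burnisher
w=W[145:225,425:465].reshape(-1,3); w=w[w[:,2]>.009]
print("burn",len(w),w.mean(0).round(4),w[:,2].max())
r=cv2.minAreaRect(w[:,:2].astype(np.float32)); print(r); 
hm=W[145:225,425:465][(im[145:225,425:465,2].astype(int)-im[145:225,425:465,0]>50)]
print("wood+ferrule rect",cv2.minAreaRect(hm[:,:2].astype(np.float32)))
for nm in ["round_large","round_medium","round_small","burnisher","trough","bay_large","bay_medium","bay_small"]:
    ctrl.read_camera("top") if nm=="round_large" else 0
    print(nm,[(np.round(x["location"]).tolist(),round(x["conf"],2)) for x in ctrl.landmark_of("top",nm)][:4])
E
```

```text
table z -0.0006664690965390019
L knob [ 0.4234 -0.2638  0.1273] 86 1.2653 base [ 0.4247 -0.2808  0.021 ] [0.053 0.054 0.018]
M knob [ 0.4531 -0.1284  0.1285] 64 1.2653 base [ 0.4565 -0.138   0.0211] [0.038 0.039 0.018]
S knob [ 0.5587 -0.0347  0.1789] 56 1.2653 base [ 0.5778 -0.0398  0.0207] [0.027 0.026 0.014]
sqL knob [ 0.5551 -0.1477  0.0865] 82 1.2653 base [ 0.5597 -0.1525  0.0213] [0.05  0.048 0.017]
sqS knob [ 0.4445 -0.0126  0.2344] 67 1.2653 base [ 0.4507 -0.0155  0.0212] [0.047 0.047 0.017]
br1 knob [ 0.371  -0.0477  0.2354] 73 1.2653 base [ 0.365  -0.0573  0.0218] [0.039 0.038 0.015]
br2 knob [ 0.3812 -0.1185  0.1237] 68 1.2653 base [ 0.379  -0.127   0.0206] [0.038 0.039 0.017]
gr knob [ 0.3524 -0.1804  0.1239] 68 1.2653 base [ 0.3485 -0.1926  0.0207] [0.038 0.039 0.017]
floor [206.6 228.1] z 0.0031 ctr [0.5319 0.216 ] sides 0.156 0.278 dir -83.4
floor [216.8 184.3] z 0.007 ctr [0.6248 0.1932] sides 0.076 0.077 dir -82.9
floor [184.2 230.3] z 0.0118 ctr [0.5275 0.2637] sides 0.043 0.175 dir -84.3
floor [222.2 224.8] z 0.0067 ctr [0.5371 0.1826] sides 0.049 0.052 dir -83.0
floor [227.7 265.7] z 0.0065 ctr [0.4497 0.1718] sides 0.061 0.066 dir -84.1
burn 604 [ 0.5991 -0.2823  0.0518] 1.2653342646663353
((0.5031571984291077, -0.18049542605876923), (0.1236487627029419, 0.4025285840034485), 44.771846771240234)
wood+ferrule rect ((0.4977746605873108, -0.17765438556671143), (0.10709940642118454, 0.3969196677207947), 41.835838317871094)
round_large [([437.0, 273.0], 0.87)]
round_medium [([335.0, 303.0], 0.82), ([400.0, 311.0], 0.81), ([366.0, 295.0], 0.79), ([327.0, 204.0], 0.74)]
round_small [([327.0, 204.0], 0.47)]
burnisher [([441.0, 185.0], 0.72)]
trough [([183.0, 231.0], 0.72)]
bay_large [([219.0, 186.0], 0.61)]
bay_medium [([224.0, 267.0], 0.95)]
bay_small [([221.0, 228.0], 0.56), ([317.0, 264.0], 0.18)]
```

Row spacing (88.3 and 88.1 mm) and trough offset (81 mm) agree with the specification, and the row runs 7° off x. The depth image has holes, so I refine the weights and burnisher without them. Then I move over the large weight for a close look.

```bash
cat >> h.py <<'E'
def R(deg):
    a=np.radians(deg); c,s=np.cos(a),np.sin(a)
    return np.array([[c,s,0],[s,-c,0],[0,0,-1.]])
def wrist():
    s=ctrl.state(); p,d=ctrl.read_camera("wrist")
    T=np.eye(4); T[:3,:3]=np.array(s["orientation"]); T[:3,3]=s["tcp_pos"]
    T=T@ctrl.calibration("wrist")["T_tool_cam"]
    W=cloud("wrist",d,T); W[d<=0]=np.nan
    return p,W,T
def knob(W,xy,h,r=.025):
    "centre of the knob top of height h near xy"
    m=(np.linalg.norm(W[...,:2]-np.array(xy)[:2],axis=-1)<r)&(abs(W[...,2]-h)<.005)
    w=W[m]; return (w.max(0)+w.min(0))/2, w.mean(0), np.ptp(w,0), len(w)
def st(): 
    s=ctrl.state(); return round(s["t"],2),np.round(s["tcp_pos"],4),np.round(s["ft_force"],1),round(s["width"],4)
E
python3 - <<'E'
from h import *
d=np.load("pics/top0.npy"); im=cv2.imread("pics/top0.png"); W=cloud("top",d); W[d<=0]=np.nan
for n,xy,h in [("L",(.4247,-.2808),.058),("M",(.4565,-.138),.054),("S",(.5778,-.0398),.050)]:
    print(n,[np.round(x,4) for x in knob(W,xy,h)])
b=W[145:225,425:465]; q=im[145:225,425:465].astype(int)
m=(q[...,2]-q[...,0]>40)&(b[...,2]>.008); 
print("wood+ferrule",cv2.minAreaRect(b[m][:,:2].astype(np.float32)),np.nanmedian(b[m][:,2]))
m=(b[...,2]>.005); print("all",cv2.minAreaRect(b[m][:,:2].astype(np.float32)),m.sum())
for xy in [(.4247,-.2808,.15),(.4565,-.138,.15),(.5778,-.0398,.15),(.6,-.28,.15),(.625,.193,.12),(.45,.172,.12)]:
    a=ctrl.ik(np.array(xy),R(7)); print(xy, None if a is None else np.round(a))
ctrl.goto(np.array([.4247,-.2808,.2]),R(7)); print(st())
p,W,T=wrist(); cv2.imwrite("pics/w1.png",p[:,:,::-1]); print([np.round(x,4) for x in knob(W,(.4247,-.2808),.058)])
E
```

```text
L [array([ 0.4241, -0.2817,  0.0587]), array([ 0.4246, -0.2813,  0.0582]), array([0.0186, 0.0187, 0.0079]), np.int64(65)]
M [array([ 0.4561, -0.138 ,  0.0539]), array([ 0.4562, -0.1379,  0.0535]), array([0.0146, 0.0172, 0.0095]), np.int64(54)]
S [array([ 0.5779, -0.0396,  0.0499]), array([ 0.5776, -0.0396,  0.0495]), array([0.0126, 0.0146, 0.0089]), np.int64(43)]
wood+ferrule ((0.6001648902893066, -0.29217326641082764), (0.1221221387386322, 0.021548157557845116), 7.580694675445557) 0.017094791020722644
all ((0.6134315729141235, -0.2988383173942566), (0.0841820240020752, 0.17146220803260803), 83.9095687866211) 662
(0.4247, -0.2808, 0.15) [ 42.  13. -14. 104.   4.  63. -56.]
(0.4565, -0.138, 0.15) [ 37.  10. -26. 108.   5.  62. -74.]
(0.5778, -0.0398, 0.15) [ 27.  24. -34.  93.  14.  67. -93.]
(0.6, -0.28, 0.15) [ 32.  31. -15.  80.   8.  70. -66.]
(0.625, 0.193, 0.12) [  10.   38.  -45.   82.   28.   71. -121.]
(0.45, 0.172, 0.12) [  28.   23.  -63.  109.   23.   63. -127.]
(2.12, array([ 0.4242, -0.2822,  0.2002]), array([-0.1, -0.2,  0.8]), 0.0851)
[array([ 0.4255, -0.2802,  0.0571]), array([ 0.4262, -0.2801,  0.0578]), array([0.0195, 0.0192, 0.0078]), np.int64(456)]
```

View pics/w1.png

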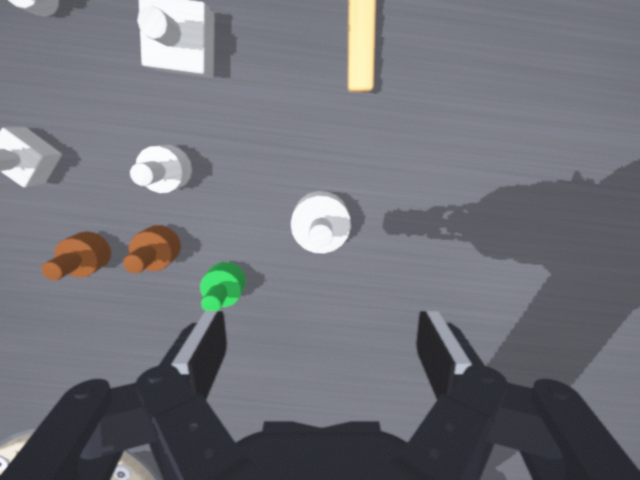

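The wrist view shows the plain steel round large weight at (320,222), with a round disc. The round medium is at (162,168), the green one at (222,288), the browns at (82,255) and (152,250), and the squares at top left. Depth gives a knob top of 57–58 mm and a diameter of 19 mm, so this is the right weight. I pick it up.

```bash
cat >> h.py <<'E'
def go(p,vel,Rm=None,tol=.0008):
    "straight line, then trim any steady-state error once"
    p=np.array(p,float); ctrl.movel(p,vel=vel,orientation=Rm)
def pick(xy,z,pre=.045,zup=.15,th=7):
    ctrl.command_gripper(pre)
    go([*xy,z+.045],.25,R(th)); go([*xy,z],.08); print("down",st())
    ctrl.command_gripper(0.0); print("grip",st())
    go([*xy,zup],.15); print("up",st())
def place(xy,z,th=7,zup=.15,openw=.042):
    "carry at height zup, lower to contact near z, let go, rise"
    go([*xy,zup],.3,R(th)); go([*xy,z+.006],.15); ctrl.wait(.2)
    f0=ctrl.state()["ft_force"][2]; zz=z+.006
    while zz>z-.004:
        zz-=.001; go([*xy,zz],.02); f=ctrl.state()["ft_force"][2]
        if f-f0>2: break
    print("contact",zz-z,f-f0,st())
    ctrl.command_gripper(openw); go([*xy,zup],.2); print("released",st())
E
python3 - <<'E'
from h import *
pick((.4255,-.2803),.055); p,W,T=wrist(); cv2.imwrite("pics/w2.png",p[:,:,::-1])
E
```

```text
down (3.9, array([ 0.4258, -0.2804,  0.0553]), array([ 0.4,  0.2, -0.1]), 0.0447)
grip (4.25, array([ 0.426 , -0.2808,  0.0557]), array([ 0.1, -0.4,  3.3]), 0.0182)
up (5.03, array([ 0.4246, -0.2798,  0.1486]), array([ 0.6, -0.3, -4.9]), 0.0181)
```

View pics/w2.png

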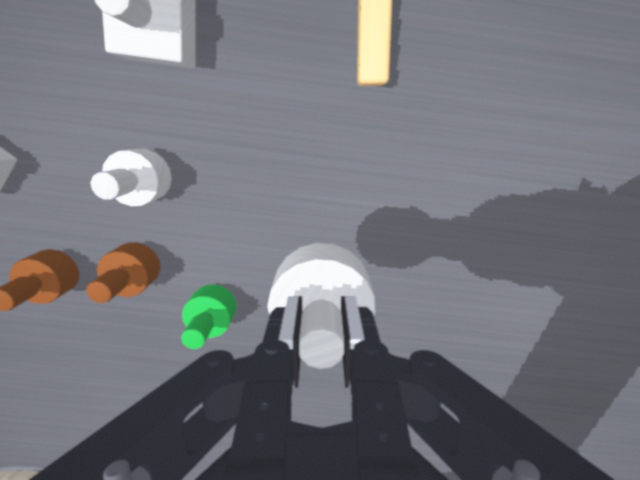

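The large weight is held upright between the pads at (322,320), and the wrist carries 4.9 N, which fits 450 g. I place it in the large bay.

```bash
python3 - <<'E'
from h import *
place((.6248,.1932),.062)
p,W,T=wrist(); print([np.round(x,4) for x in knob(W,(.6248,.1932),.065)])
ctrl.goto(np.array([.4563,-.1382,.2]),R(7)); p,W,T=wrist(); cv2.imwrite("pics/w3.png",p[:,:,::-1])
k=knob(W,(.4563,-.138),.054); print(st(),[np.round(x,4) for x in k])
E
```

```text
contact 0.0 7.812985199809905 (9.34, array([0.6249, 0.1932, 0.0628]), array([-3.4, -2.3,  2.7]), 0.018)
released (10.29, array([0.6248, 0.1931, 0.1502]), array([-0.1,  1. , -0.7]), 0.0421)
[array([0.6244, 0.194 , 0.0634]), array([0.6254, 0.1941, 0.0647]), array([0.0194, 0.0198, 0.0065]), np.int64(686)]
(11.79, array([ 0.4571, -0.1369,  0.1999]), array([-0.3,  0.6,  0.3]), 0.0418) [array([ 0.4573, -0.137 ,  0.0524]), array([ 0.458 , -0.1367,  0.0537]), array([0.0173, 0.0171, 0.0067]), np.int64(357)]
```

View pics/w3.png

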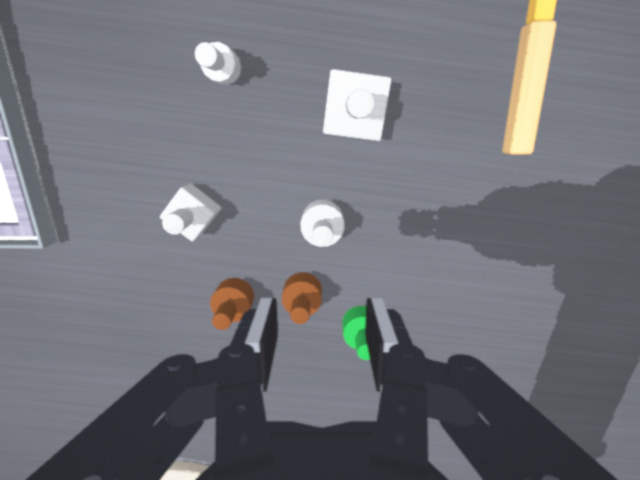

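The plain steel round medium is at (322,222), and the brown and green ones are below it at (300,298), (230,300) and (362,330). The small round weight is at (218,62). I pick and place the medium, then measure the small.

```bash
python3 - <<'E'
from h import *
pick((.4570,-.1373),.053); 
f=ctrl.state()
place((.4497,.1718),.060)
p,W,T=wrist(); print([np.round(x,4) for x in knob(W,(.4497,.1718),.061)])
ctrl.goto(np.array([.5778,-.0396,.2]),R(7)); p,W,T=wrist(); cv2.imwrite("pics/w4.png",p[:,:,::-1])
k=knob(W,(.5778,-.0396),.050); print(st(),[np.round(x,4) for x in k])
E
```

```text
down (13.28, array([ 0.4573, -0.1373,  0.0534]), array([ 0.1, -0.1,  0.5]), 0.045)
grip (13.64, array([ 0.4575, -0.1376,  0.0536]), array([-1.2,  0.4,  6. ]), 0.0161)
up (14.44, array([ 0.4563, -0.1372,  0.149 ]), array([ 0. ,  0.1, -2.8]), 0.016)
contact 0.0 7.457466843905792 (18.03, array([0.4499, 0.1719, 0.0607]), array([-3.5, -1.4,  5.9]), 0.016)
released (19.0, array([0.4496, 0.1716, 0.1498]), array([-0.4, -0.2, -0.7]), 0.0419)
[array([0.4501, 0.1728, 0.0595]), array([0.4507, 0.1729, 0.0607]), array([0.017 , 0.0171, 0.0064]), np.int64(545)]
(20.09, array([ 0.5771, -0.0368,  0.1995]), array([-0.4,  1. ,  0.3]), 0.0422) [array([ 0.5792, -0.0385,  0.0487]), array([ 0.5797, -0.0383,  0.0497]), array([0.0149, 0.0154, 0.0064]), np.int64(280)]
```

```bash
python3 - <<'E'
from h import *
pick((.5788,-.0388),.050)
place((.5371,.1826),.057)
p,W,T=wrist(); print([np.round(x,4) for x in knob(W,(.5371,.1826),.057)]); cv2.imwrite("pics/w5.png",p[:,:,::-1])
ctrl.goto(np.array([.59,-.293,.2]),R(7)); p,W,T=wrist(); cv2.imwrite("pics/w6.png",p[:,:,::-1]); np.save("pics/w6.npy",W)
W=np.where(np.isnan(W),-1,W); q=p.astype(int)
m=(W[...,2]>.014)&(W[...,2]<.022)&(abs(W[...,0]-.6)<.12)&(abs(W[...,1]+.29)<.05)
print(st(),"top>14",m.sum(),cv2.minAreaRect(W[m][:,:2].astype(np.float32)),np.median(W[m][:,2]))
for n,mm in [("wood",(q[...,0]-q[...,2]>40)&(W[...,2]>.012))]:
    print(n,cv2.minAreaRect(W[mm][:,:2].astype(np.float32)))
E
```

```text
down (21.58, array([ 0.5789, -0.0387,  0.05  ]), array([ 0.3, -0.3,  0.7]), 0.0453)
grip (21.97, array([ 0.5792, -0.0388,  0.0506]), array([-0.5, -0.7,  3.6]), 0.014)
up (22.78, array([ 0.5781, -0.0389,  0.1489]), array([ 0. , -0.1, -1.2]), 0.0141)
contact -6.938893903907228e-18 5.680536170020719 (26.12, array([0.5373, 0.1827, 0.0576]), array([-1.2, -0.3,  4.9]), 0.014)
released (27.12, array([0.5369, 0.1824, 0.1497]), array([ 0.5,  0.1, -0.8]), 0.0419)
[array([0.5375, 0.1834, 0.0554]), array([0.5381, 0.1835, 0.0566]), array([0.0157, 0.0151, 0.0066]), np.int64(430)]
(28.97, array([ 0.5907, -0.2908,  0.2   ]), array([ 0.4, -0.8,  0.2]), 0.042) top>14 2725 ((0.6140236258506775, -0.2890799939632416), (0.1466381996870041, 0.019383467733860016), 7.910483360290527) 0.01764210379430936
wood ((0.4847281575202942, -0.19466090202331543), (0.09908443689346313, 0.39273378252983093), 50.153987884521484)
```

View pics/w5.png

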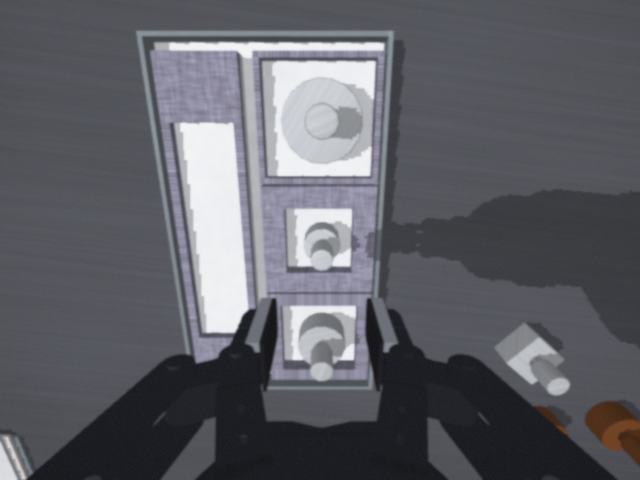

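View pics/w6.png

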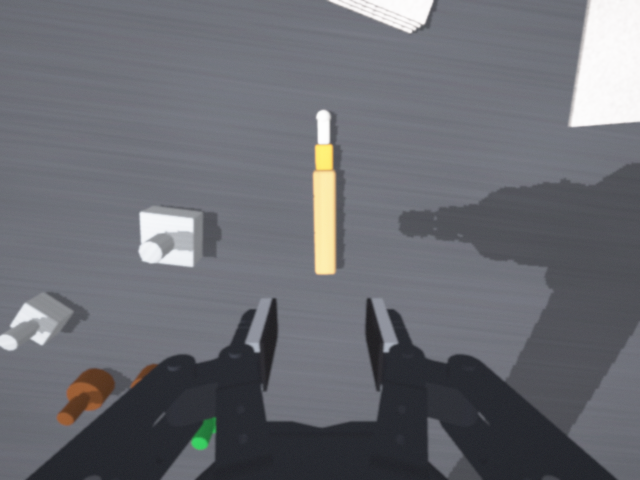

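The wrist view shows large, small and medium standing upright in their bays at (322,120), (322,243) and (322,340). The burnisher runs from (325,273) to its tip at (323,112). Depth gives 147 × 19 mm, centre (.614,-.289), angle 7.9° and top at 17.6 mm, all plausible. Each finger is about 14.5 mm thick, so the tips must stay above the 20 mm foam rim. I therefore grip only the upper half of the handle.

```bash
python3 - <<'E'
from h import *
pick((.6140,-.2891),.034,th=7.9)
p,W,T=wrist(); cv2.imwrite("pics/w7.png",p[:,:,::-1])
if ctrl.state()["width"]>.012: place((.5273,.2634),.046,th=7.0)
ctrl.goto(np.array([.46,.2,.24]),R(7)); p,W,T=wrist(); cv2.imwrite("pics/w8.png",p[:,:,::-1]); print(st())
W=np.where(np.isnan(W),-1,W)
m=(W[...,2]>.024)&(W[...,2]<.036)&(abs(W[...,0]-.527)<.09)&(abs(W[...,1]-.263)<.025)
print(cv2.minAreaRect(W[m][:,:2].astype(np.float32)),np.percentile(W[m][:,2],[5,50,95]).round(4))
E
```

```text
down (30.53, array([ 0.6141, -0.289 ,  0.034 ]), array([ 0.4, -0.6, -0.5]), 0.0449)
grip (30.88, array([ 0.6146, -0.2893,  0.035 ]), array([-1. ,  0.7,  4.4]), 0.0179)
up (31.81, array([ 0.6133, -0.2889,  0.1487]), array([-0.4, -0.4, -1.7]), 0.0178)
contact -6.938893903907228e-18 8.719429592741118 (36.38, array([0.5273, 0.2634, 0.0469]), array([-3.8, -2.7,  8.6]), 0.0181)
released (37.4, array([0.5269, 0.2629, 0.1489]), array([ 0.7, -0.8, -0.3]), 0.042)
(38.03, array([0.4599, 0.1997, 0.2384]), array([-1.1,  1. ,  0.6]), 0.0416)
((0.5266714692115784, 0.2645740509033203), (0.14850126206874847, 0.020343970507383347), 7.281176567077637) [0.0254 0.0296 0.0312]
```

View pics/w8.png

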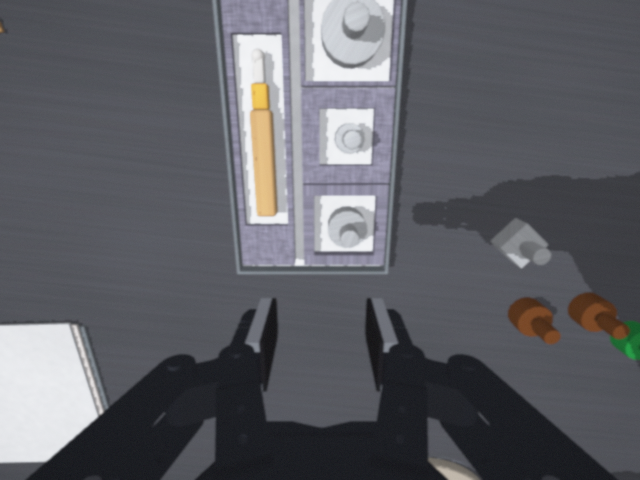

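The burnisher lies flat in the trough from (265,213) to its tip at (258,52), with its top at 29.6 mm where 30 is expected. The three weights stand upright in their bays. A last top-camera check covers the squares, then I hand in.

```bash
python3 - <<'E'
from h import *
ctrl.goto(np.array([.35,-.4,.3]),R(7)) if ctrl.ik(np.array([.35,-.4,.3]),R(7)) is not None else None
p,d=ctrl.read_camera("top"); cv2.imwrite("pics/top9.png",p[:,:,::-1]); W=cloud("top",d); W[d<=0]=np.nan
W0=cloud("top",np.load("pics/top0.npy"))
for n,xy,h in [("L",(.6248,.1932),.065),("M",(.4497,.1718),.061),("S",(.5371,.1826),.057),("sqL",(.5597,-.1525),.058),("sqS",(.4507,-.0155),.054)]:
    print(n,knob(W,xy,h)[1].round(4), knob(W0,xy,h)[1].round(4) if n[:2]=="sq" else "")
print(st())
E
```

```text
L [0.6228 0.1919 0.0649] 
M [0.4484 0.1709 0.0606] 
S [0.5357 0.1809 0.0562] 
sqL [ 0.5595 -0.1523  0.0577] [ 0.5591 -0.152   0.0576]
sqS [ 0.4515 -0.0161  0.0534] [ 0.4512 -0.0158  0.0537]
(40.27, array([ 0.351 , -0.399 ,  0.2999]), array([ 0.2, -0. ,  0.2]), 0.0421)
```

View pics/top9.png

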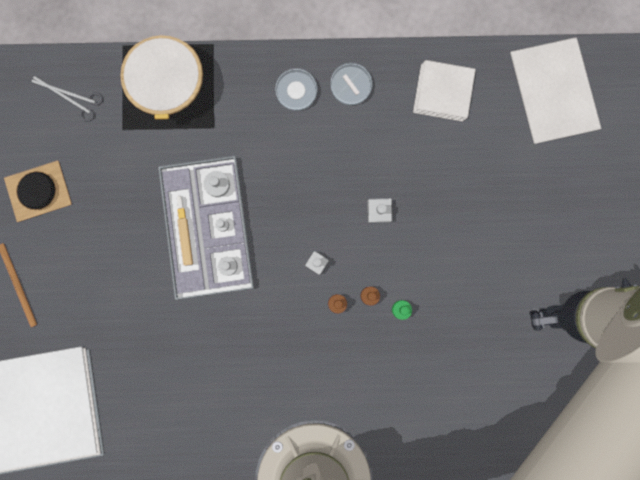

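The top view shows the tray packed at (205,228), the squares unmoved at (380,210) and (317,262), and the arm clear of everything. I hand in.

```bash
python3 -c "
from workcell import ctrl
print(ctrl.finish_job())"
```

```text
the job is handed in; nothing more can be done
None
```

The tray is packed and the job is handed in. The robot clock stood at about 40 s, against the 99 s limit. I picked the large, medium and small round weights by their knobs and lowered each to contact in its bay. I then laid the burnisher in the trough.

**Last checks:**
- **Weights:** all three stand upright. The top camera put them within about 2.5 mm of the bay centres, with knob tops at 65, 61 and 56 mm (65, 61 and 57 expected).
- **Burnisher:** it lies flat, with its top at 29.6 mm (30 expected), 1–2 mm from the trough centre.
- **Square weights:** both are within 0.5 mm of where they started.
- **Forces:** contact on setting down was 6–9 N.

**Disagreements:**
- The top and wrist cameras differed by 1–3 mm, which is about the stated calibration tolerance.
- In the top view the network's best matches for the medium weight were the brown and green look-alikes. I chose the steel one by its colour and shape instead.

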